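Sort the reagents into their colour-coded holders

ROBOT

A 6-joint arm with a two-finger parallel gripper is mounted at the origin on a cart in front of the work surface, level with it; the furniture and walls round the work are solid. World frame = base frame: x ahead of the robot, y to its left, z up, the work surface at z = 0. Lengths are in m, angles in rad, forces in N, time in s.
With the tool pointing down it reaches from about 0.25 to 0.725 m from the base axis. Payload 4 kg.
Tool frame: the origin (TCP) lies on the centre line of the jaws, within the pads' length; the fingertips stand 14 mm ahead of it and the grasp point (between the pads) lies 5 mm behind it; z points along the fingers, y is the line along which they close (so a half turn about z gives the same grasp; the last joint's range is limited). The gripper opens to 85 mm and grips with 20 to 120 N. Pads are 22 mm wide; open, the fingers measure 114 mm over their backs; the gripper's body (76 mm by 85 mm) begins 54 mm behind the grasp point. The pads swing forward as they close: fully open they stand 13 mm farther back than shut.
Start: joints at [0, 0.241, 0.005, 1.335, 0, 1.571], TCP at [0.5, -0, 0.245] pointing down, gripper open.
Joint ranges: [-2.72, 2.72], [-1.05, 1.87], [-1.09, 1.28], [-1.99, 2.15], [-1.42, 1.44], [-3.14, 3.14]. Speed limits (rad/s): [2.79, 2.79, 3.14, 3.14, 3.14, 3.14].

INTERFACE

Orientations are given as a unit quaternion [w, x, y, z].
In Python, from bench import arm gives the robot as it stands.
- The arm moves only by the tool send_rows, never from a script. Its argument "deltas" is a list that holds one entry, the list of rows, each a list of 7 numbers: the shift along the tool's x, y, z in mm, then the turn, a rotation vector about the tool's x, y, z in degrees, then the opening, from 0 (shut) to 1 (fully open). In form: [[[dx, dy, dz, rx, ry, rz, jaw], ...]]. A call has 1 to 20 rows; each row shifts and turns the commanded pose from where the row before left it, along the tool's axes as they then stand; what a row does not reach is not made up. A row lasts 1/12 s, in which the tool goes at most 41.7 mm and 7.16 degrees, less where a joint would pass 70% of its speed; a pose out of reach is approached as far as the arm can. A call with a gripper value outside its range is refused whole. The fingers move at their own pace and stop on an object; "grip_force" is the grip in N (left out, the last holds). Time passes only in rows, so rows that do not move let the fingers close. It gives the time, the measured TCP pose, the force, the opening and the grip force at its end, in the units of the state.
- arm.sense(): the state, without advancing time (a new reading comes with each control period).
- arm.snapshot(name): name is "scene" or "side" or "wrist"; returns the picture (400x640x3 uint8, blue, green, red); there is no depth.
- arm.get_calibration(name): a dict with "mtx" (3x3 intrinsics, pixels), "k1" (the pictures are not rectified: a ray, as slopes to the right and down, at radius r is drawn at 1 + k1 r^2 times it, then the intrinsics apply), "world_from_camera" (4x4, takes a point from camera to world coordinates). Camera axes: x right, y up, looking along -z (the intrinsics and any distortion apply to the point x, -y, -z); pixel columns grow to the right and rows downward; lengths in m; the calibration is good to about 2 mm. A picture is of the moment at which its call begins: read the wrist's pose just before it. get_calibration takes no time and is no camera call; for the wrist camera it gives the pose at the moment of the call.
- arm.hand_in(): hands the job in; it is judged then, once.
The state is a dict: "time_s": time; "q": joint angles; "joint_velocities": joint speeds; "effort": joint torques, N m; "tool_pos": TCP position; "ee_rot": TCP orientation; "contact_force": force on the tool from outside, world axes, zero at the start; "torque": the same for the moment, N m; "grip_width": finger opening in m; "grip_force": force on a finger pad.
Only numpy, scipy, OpenCV 4.12 (cv2) and the standard library are available. Lean on these libraries where they do the work, as an engineer would, in place of code of your own. Each camera call takes 0.05 s, during which the arm holds its last target. There are 200 camera calls.

TASK

Put the five reagent containers standing loose on the bench in front of you back into the holders of their own colour: one blue-capped vial in each of the two bays of the blue holder, the yellow-capped bottle in the yellow holder, the dropper with the red bulb in the red one and the dropper with the black bulb in the black one. Set each down upright on the floor of its bay, gently and without dropping it, let go, and leave the glass beaker among them standing where it is.

Things in the scene. Friction and masses are not known exactly. Their poses are not given: they have to be found in the camera images.
- vial_1: Loose clear glass vial with pale contents and a blue screw cap, upright, 54 mm high, body 27 mm across (up to 40 mm high), cap 24 mm across (40 to 54 mm high), about 30 g. Origin: centre of its underside, z up its axis. The two vials are alike.
- vial_2: Loose clear glass vial with pale contents and a blue screw cap, upright, 54 mm high, body 27 mm across (up to 40 mm high), cap 24 mm across (40 to 54 mm high), about 30 g. Origin: centre of its underside, z up its axis. The two vials are alike.
- yellow_bottle: Loose small white-labelled bottle with a yellow-orange screw cap, upright, 59 mm high, 31 mm across all the way up (cap from 40 mm), about 45 g. Origin: centre of its underside, z up its axis.
- dropper_red: Loose amber-brown dropper bottle with a red rubber bulb, upright, 96 mm high: body 28 mm across up to 54 mm high, collar 19 mm across up to 66 mm, bulb 12 mm across above, about 50 g. Origin: centre of its underside, z up its axis.
- dropper_black: Loose amber-brown dropper bottle with a black rubber bulb, upright, 96 mm high: body 28 mm across up to 54 mm high, collar 19 mm across up to 66 mm, bulb 12 mm across above, about 50 g. Origin: centre of its underside, z up its axis.
- holder_blue: Open-topped blue plastic holder fixed to the bench, 56 mm (x) by 108 mm (y), 18 mm high, white blank plate on its -x side. Origin: centre of its underside, z up, x and y along its sides. Walls 4 mm thick; inner floor 4 mm above the origin. Two bays, each 48 x 48 mm inside, centred at y = +26 and -26 mm, with a 4 mm wall of full height between. Yaw within 0.3 rad of the world axes.
- holder_yellow: Open-topped yellow plastic holder fixed to the bench, 56 x 56 mm, 18 mm high, white blank plate on its -x side. Origin: centre of its underside, z up, x and y along its sides. Walls 4 mm thick; inner floor 4 mm above the origin. One bay, 48 x 48 mm inside, centred on the origin. Yaw within 0.3 rad of the world axes.
- holder_red: Open-topped red plastic holder fixed to the bench, 56 x 56 mm, 18 mm high, white blank plate on its -x side. Origin: centre of its underside, z up, x and y along its sides. Walls 4 mm thick; inner floor 4 mm above the origin. One bay, 48 x 48 mm inside, centred on the origin. Yaw within 0.3 rad of the world axes.
- holder_black: Open-topped black plastic holder fixed to the bench, 56 x 56 mm, 18 mm high, white blank plate on its -x side. Origin: centre of its underside, z up, x and y along its sides. Walls 4 mm thick; inner floor 4 mm above the origin. One bay, 48 x 48 mm inside, centred on the origin. Yaw within 0.3 rad of the world axes.
- beaker: Empty clear glass beaker, loose, 46 x 51 mm across, 58 mm high, about 30 g, standing among the bottles; it is to be left standing where it is. (To the right of the work a pipette stand is fixed to the bench: upright post at about x = 0.49, y = -0.51 m, 0.45 m tall, with a round foot. Keep the arm clear of it.) Origin: centre of its underside, z up.
Not all that is in view belongs to the job. Several things have the shape of the holder_yellow; the one meant has the colours described above.

How it is judged:
At the end, for the whole second after the job is handed in: Every container stands in a bay of its own colour (one vial per blue bay): within 14 mm of the bay centre along each side, underside less than 5 mm above the bay floor, tilted under 0.1 rad, slower than 0.02 m/s; the beaker is upright (0.15 rad) and has moved less than 30 mm (((x of vial_1 in the frame of holder_blue between -0.014 and 0.014 m and y of vial_1 in the frame of holder_blue between 0.012 and 0.04 m and x of vial_2 in the frame of holder_blue between -0.014 and 0.014 m and y of vial_2 in the frame of holder_blue between -0.04 and -0.012 m) or (x of vial_1 in the frame of holder_blue between -0.014 and 0.014 m and y of vial_1 in the frame of holder_blue between -0.04 and -0.012 m and x of vial_2 in the frame of holder_blue between -0.014 and 0.014 m and y of vial_2 in the frame of holder_blue between 0.012 and 0.04 m)) and x of yellow_bottle in the frame of holder_yellow between -0.014 and 0.014 m and y of yellow_bottle in the frame of holder_yellow between -0.014 and 0.014 m and x of dropper_red in the frame of holder_red between -0.014 and 0.014 m and y of dropper_red in the frame of holder_red between -0.014 and 0.014 m and x of dropper_black in the frame of holder_black between -0.014 and 0.014 m and y of dropper_black in the frame of holder_black between -0.014 and 0.014 m and z of vial_1 in the frame of holder_blue between 0 and 0.009 m and angle between each of vial_1, vial_2, yellow_bottle, dropper_red, dropper_black's own z axis and vertical below 0.1 rad and linear speed of each of vial_1, vial_2, yellow_bottle, dropper_red, dropper_black below 0.02 m/s and z of vial_2 in the frame of holder_blue between 0 and 0.009 m and z of yellow_bottle in the frame of holder_yellow between 0 and 0.009 m and z of dropper_red in the frame of holder_red between 0 and 0.009 m and z of dropper_black in the frame of holder_black between 0 and 0.009 m and angle between beaker's own z axis and vertical below 0.15 rad and distance of beaker from where it was at the start of the episode below 0.03 m); the robot touches nothing.
It fails at once if the beaker is knocked over or pushed more than 30 mm (angle between beaker's own z axis and vertical above 0.5 rad or distance of beaker from where it was at the start of the episode above 0.03 m).
It fails at once if a container is dropped (moves faster than 0.7 m/s free of the fingers: a fall of about 25 mm) ((linear speed of vial_1 above 0.7 m/s and contact force between the fingers and vial_1 below 0.05 N) or (linear speed of vial_2 above 0.7 m/s and contact force between the fingers and vial_2 below 0.05 N) or (linear speed of yellow_bottle above 0.7 m/s and contact force between the fingers and yellow_bottle below 0.05 N) or (linear speed of dropper_red above 0.7 m/s and contact force between the fingers and dropper_red below 0.05 N) or (linear speed of dropper_black above 0.7 m/s and contact force between the fingers and dropper_black below 0.05 N)).
It also fails if it takes over 109 s, if anything falls off the work surface, if the arm or the gripper's body presses on something with over 40 N, if the wrist force passes 120 N, or if a joint passes its speed limit or range.

## Working session

There is one attempt and no reset: what is moved stays moved. The work goes in short steps, Python scripts to look and compute and a tool call to move; the robot and the scene stay as the last step left them, time stands still between calls to the robot, and variables do not carry over. Pictures are saved under pics/ and viewed, at most 18 in all, crops included, and the job is handed in when it is done.

Besides the shell and the picture viewer there is one more tool, called after "Call:" as name([rows], argument=value, ...), one row to a line, values as JSON. send_rows: Moves the arm, as the interface text tells. Its arguments: {"type":"object","properties":{"deltas":{"type":"array"},"grip_force":{"type":"number"}},"required":["deltas"]}

```bash
mkdir -p pics; python3 - <<'E'
from bench import arm
import cv2
for n in("scene","side","wrist"):
    cv2.imwrite(f"pics/{n}0.png",arm.snapshot(n)); c=arm.get_calibration(n); print(n,c)
print(arm.sense())
E
```

```text
scene {'mtx': array([[400.83165169,   0.        , 316.65985304],
       [  0.        , 400.83165169, 199.80382625],
       [  0.        ,   0.        ,   1.        ]]), 'k1': -0.10252463946069593, 'world_from_camera': array([[ 0.50561477,  0.51355495, -0.69326403, -0.08587391],
       [-0.86275547,  0.30337582, -0.40449489, -0.48187681],
       [ 0.00258919,  0.80263593,  0.59646363,  0.56749584],
       [ 0.        ,  0.        ,  0.        ,  1.        ]])}
side {'mtx': array([[474.02575731,   0.        , 308.69048738],
       [  0.        , 474.02575731, 199.22769686],
       [  0.        ,   0.        ,   1.        ]]), 'k1': -0.036863442920908956, 'world_from_camera': array([[-0.99591826,  0.03933121, -0.08123961,  0.47000915],
       [-0.09015125, -0.47756998,  0.87395633,  0.73360895],
       [-0.00442384,  0.87771292,  0.47916642,  0.49012628],
       [ 0.        ,  0.        ,  0.        ,  1.        ]])}
wrist {'mtx': array([[319.15704199,   0.        , 319.85766671],
       [  0.        , 319.15704199, 196.59822016],
       [  0.        ,   0.        ,   1.        ]]), 'k1
[... 405 characters left out ...]
'q': array([ 7.76864641e-06,  2.41244248e-01,  4.02116052e-03,  1.33521047e+00,
       -1.76957048e-05,  1.57081697e+00]), 'joint_velocities': array([ 0.00021127, -0.0034105 ,  0.00284608, -0.00098144,  0.00101901,
       -0.00013641]), 'effort': array([-1.62746033e-03, -3.72633219e+01,  2.52638429e+01,  1.23480460e-02,
       -1.30651040e-05,  1.49362950e-05]), 'tool_pos': array([ 4.99533261e-01, -1.24220927e-06,  2.44610513e-01]), 'ee_rot': array([-5.72583253e-04,  7.07111090e-01,  7.07101999e-01, -5.85112446e-04]), 'contact_force': array([ 0.2288798 , -0.33430976,  0.53500526]), 'torque': array([-0.00293362, -0.01950328,  0.00864401]), 'grip_force': 0.0, 'grip_width': 0.08546002191668924}
```

View pics/scene0.png

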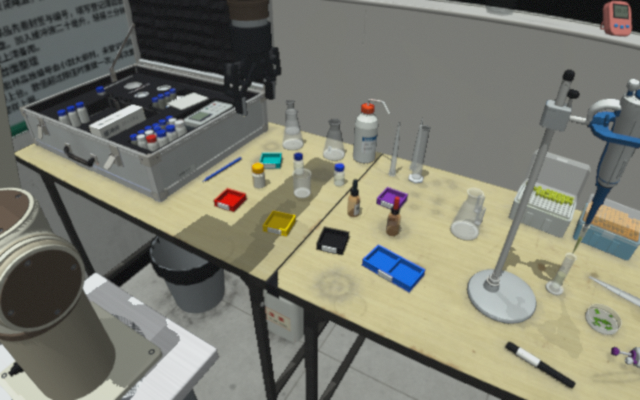

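View pics/side0.png

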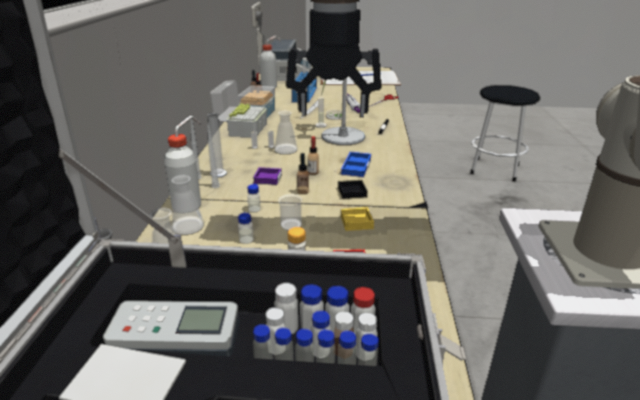

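View pics/wrist0.png

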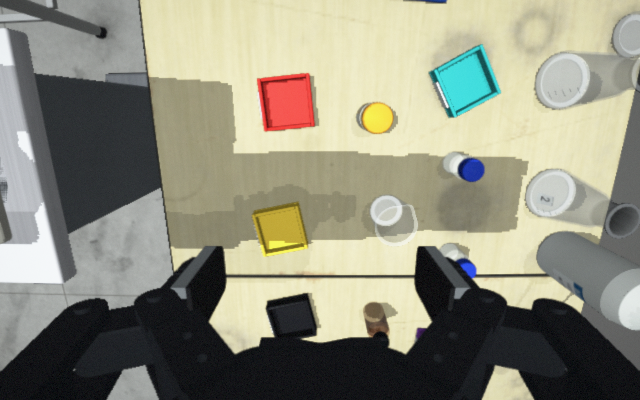

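Scene view: red holder (230,199), yellow holder (279,223), black (333,240), blue (393,268); decoys are cyan (270,160) and purple (392,198). Yellow-capped bottle (258,175), vials (298,160 and 339,174), droppers black (354,198) and red (395,216), beaker (303,187). I'll shift sideways for a second wrist view of the right half.

Call:
send_rows([
  [[-40, 0, -5, 0, 0, 0, 1], [-40, 0, -5, 0, 0, 0, 1], [-40, 0, -5, 0, 0, 0, 1], [-40, 0, -5, 0, 0, 0, 1], [-30, 0, 0, 0, 0, 0, 1], [0, 0, 0, 0, 0, 0, 1], [0, 0, 0, 0, 0, 0, 1]],
])

```text
time_s: 0.73
tool_pos: [0.4995, -0.1915, 0.2647]
ee_rot: [-0.001, 0.708, 0.706, -0.0]
contact_force: [0.2, 0.3, 0.8]
grip_width: 0.0855
grip_force: 0.0
```

```bash
cat > h.py <<'E'
from bench import arm
import numpy as np, cv2, pickle
def ray(c,u,v):
    K=c["mtx"];p=np.array([(u-K[0,2])/K[0,0],(v-K[1,2])/K[1,1]]);r=p.copy()
    for _ in range(20): r=p/(1+c["k1"]*(r@r))
    T=c["world_from_camera"];return T[:3,3],T[:3,:3]@np.array([r[0],-r[1],-1])
def at(c,u,v,z):
    o,d=ray(c,u,v);return np.round((o+d*(z-o[2])/d[2])[:2],4)
def px(c,P):
    T=c["world_from_camera"];p=(np.array(P)-T[:3,3])@T[:3,:3];s=np.array([p[0],-p[1]])/-p[2]
    return (s*(1+c["k1"]*(s@s)))*c["mtx"][0,0]+c["mtx"][:2,2]
def snap(n,name):
    c=arm.get_calibration(n);im=arm.snapshot(n);cv2.imwrite(f"pics/{name}.png",im);pickle.dump(c,open(f"pics/{name}.pkl","wb"));return c,im
def load(name): return pickle.load(open(f"pics/{name}.pkl","rb"))
E
python3 - <<'E'
from h import *
c,im=snap("wrist","wrist1")
s,im2=snap("scene","scene1")
cv2.imwrite("pics/wrist1b.png",cv2.resize(im,(800,500),interpolation=cv2.INTER_CUBIC))
im0=cv2.imread("pics/wrist0.png")
cv2.imwrite("pics/wrist0b.png",cv2.resize(im0[40:350,220:540],None,fx=1.9,fy=1.9,interpolation=cv2.INTER_CUBIC))
print(arm.sense()["tool_pos"],arm.sense()["time_s"])
E
```

```text
[ 0.4996616  -0.18943111  0.26481177] 0.8333
```

View pics/wrist1b.png

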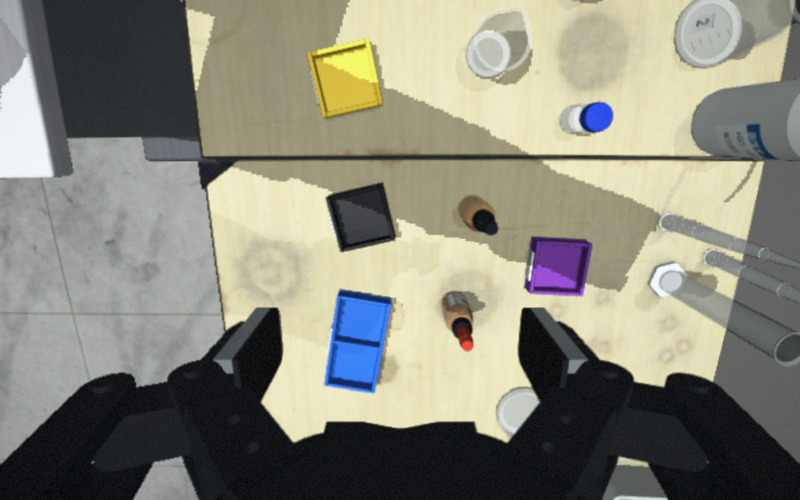

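View pics/wrist0b.png

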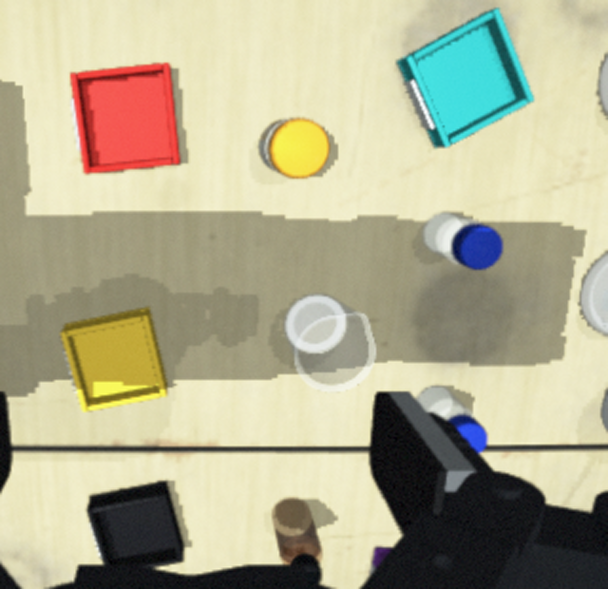

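```bash
cat > m.py <<'E'
from h import *
w0=dict(mtx=np.array([[319.15704199,0,319.85766671],[0,319.15704199,196.59822016],[0,0,1]]),k1=-0.03699889,
 world_from_camera=np.array([[9.99993745e-01,-2.74626101e-04,3.52636431e-03,4.98960906e-01],[-6.69640750e-04,9.64251404e-01,2.64988266e-01,6.74204528e-02],[-3.47307444e-03,-2.64988970e-01,9.64245189e-01,3.72176314e-01],[0,0,0,1]]))
w1=load("wrist1")
A=lambda u,v,z:at(w0,220+u/1.9,40+v/1.9,z)
B=lambda u,v,z:at(w1,u/1.25,v/1.25,z)
def rect(f,pts):
    p=np.array([f(*q,.018) for q in pts]);c=p.mean(0);r=cv2.minAreaRect(p.astype('f4')*1000)
    e=[p[1]-p[0],p[2]-p[1],p[3]-p[2],p[0]-p[3]]
    print(c.round(4),[round(float(np.hypot(*x)),3) for x in e],'edge angles mod 90',[round(float((np.degrees(np.arctan2(x[1],x[0]))+45)%90-45),1) for x in e]);return c
for n,f,p in [("red",A,[(72,73),(169,63),(180,162),(86,173)]),("yel",A,[(62,330),(149,308),(166,388),(86,411)]),("yelB",B,[(308,52),(370,40),(383,101),(325,118)]),
 ("blk",B,[(327,199),(383,184),(396,237),(341,251)]),("blue",B,[(337,290),(392,297),(376,392),(325,386)])]:
    print(n);rect(f,p)
print("ybottle",A(299,148,.059),"vialA",A(477,246,.054),"vialB",B(597,117,.054),A(467,434,.054),"blackbulb",B(489,228,.096),"redbulb",B(467,345,.096),"beakerbase",B(491,55,0),A(315,323,0))
E
python3 m.py; python3 - <<'E'
from h import *
im=cv2.imread('pics/scene1.png');cv2.imwrite('pics/scene1c.png',cv2.resize(im[130:300,190:450],None,fx=3,fy=3,interpolation=cv2.INTER_CUBIC))
E
```

```text
red
[0.4623 0.0744] [0.054, 0.054, 0.054, 0.055] edge angles mod 90 [5.4, 6.3, 6.3, 5.8]
yel
[ 0.4514 -0.0704] [0.056, 0.054, 0.054, 0.056] edge angles mod 90 [14.7, 10.4, 17.4, 12.7]
yelB
[ 0.4514 -0.074 ] [0.055, 0.051, 0.054, 0.057] edge angles mod 90 [9.6, 11.8, 15.2, 12.4]
blk
[ 0.4613 -0.1993] [0.055, 0.052, 0.056, 0.052] edge angles mod 90 [14.7, 13.0, 14.5, 12.3]
blue
[ 0.4526 -0.3321] [0.056, 0.113, 0.056, 0.113] edge angles mod 90 [-7.9, -9.4, -7.7, -9.4]
ybottle [0.5528 0.0594] vialA [0.6516 0.0086] vialB [ 0.6592 -0.1084] [ 0.66   -0.1028] blackbulb [ 0.5659 -0.1915] redbulb [ 0.5532 -0.2908] beakerbase [ 0.5812 -0.052 ] [ 0.5783 -0.0519]
```

View pics/scene1c.png

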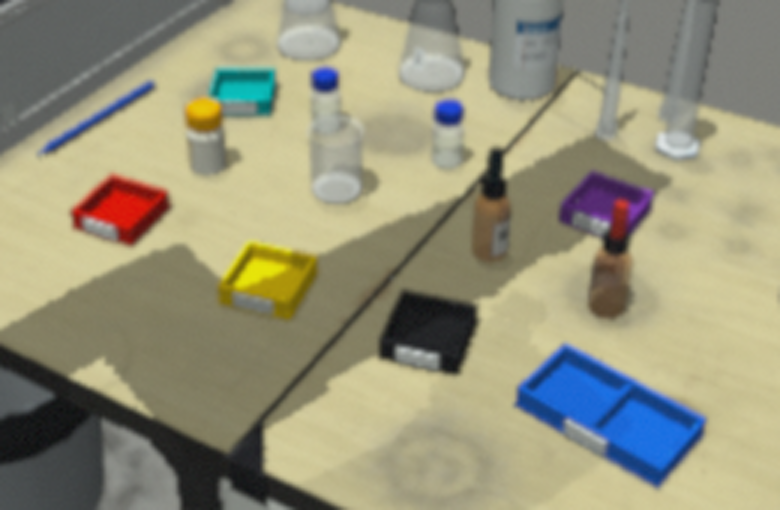

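```bash
cat >> m.py <<'E'
print("--scene")
s=load("scene1"); S=lambda u,v,z:at(s,190+(u)/3,130+(v)/3,z)
for n,p in [("yel",[(221,283),(258,243),(317,255),(290,304)]),("blk",[(381,343),(405,291),(476,306),(461,358)]),("blue",[(518,400),(566,346),(704,425),(657,470)]),("red",[(73,208),(116,177),(168,203),(126,231)])]:
    print(n);rect(S,p)
print("yb",S(204,104,.059),"vA",S(325,73,.054),"vB",S(448,105,.054),"blk",S(496,153,.096),"red",S(621,204,.096),"beaker",S(336,187,0))
E
python3 m.py | sed -n '/--/,$p'
```

```text
--scene
yel
[ 0.4497 -0.0795] [0.051, 0.046, 0.057, 0.055] edge angles mod 90 [4.1, 12.8, 13.4, 6.5]
blk
[ 0.4578 -0.2049] [0.056, 0.052, 0.054, 0.055] edge angles mod 90 [12.9, 12.4, 16.2, 15.2]
blue
[ 0.4448 -0.3404] [0.062, 0.106, 0.051, 0.098] edge angles mod 90 [-5.9, -12.5, -14.4, -6.5]
red
[0.4565 0.0668] [0.049, 0.058, 0.044, 0.055] edge angles mod 90 [-1.7, -6.3, -6.5, -1.6]
yb [0.5559 0.0571] vA [0.6543 0.0043] vB [ 0.6617 -0.1093] blk [ 0.561  -0.1987] red [ 0.5488 -0.297 ] beaker [ 0.5819 -0.0509]
```

```bash
python3 - <<'E'
from m import *
c,im=snap("wrist","wrist2")
old=cv2.imread("pics/wrist1.png")
print("shift",cv2.phaseCorrelate(old[:220,150:560].mean(2),im[:220,150:560].mean(2)))
print(c["world_from_camera"][:3,3]-w1["world_from_camera"][:3,3],arm.sense()["tool_pos"])
hsv=cv2.cvtColor(im,cv2.COLOR_BGR2HSV)
def blob(lo,hi,box):
    x0,y0,x1,y1=box;m=cv2.inRange(hsv[y0:y1,x0:x1],lo,hi);n,l,st,ce=cv2.connectedComponentsWithStats(m);i=1+st[1:,4].argmax()
    pts=np.argwhere(l==i)[:,::-1].astype('f4')+[x0,y0];return pts.astype('f4')
def H(n,lo,hi,box):
    p=blob(lo,hi,box);r=cv2.minAreaRect(p);q=cv2.boxPoints(r);w=np.array([at(c,*x,.018) for x in q]);print(n,w.mean(0).round(4),len(p),r[1],[np.degrees(np.arctan2(*(w[(i+1)%4]-w[i])[::-1])).round(1) for i in range(2)])
H("blue",(100,120,60),(115,255,255),(240,215,330,330));H("yel",(22,100,60),(34,255,255),(240,20,320,110))
p=blob((110,150,60),(125,255,255),(440,60,520,120));print("vB",at(c,*p.mean(0),.052))
w=lambda *a:at(c,*a)
print("flask2 base left",A((526-220)*1.9,(193-40)*1.9,0),"bottle left",B(692,112,0),"cap? ")
E
```

```text
red
[0.4623 0.0744] [0.054, 0.054, 0.054, 0.055] edge angles mod 90 [5.4, 6.3, 6.3, 5.8]
yel
[ 0.4514 -0.0704] [0.056, 0.054, 0.054, 0.056] edge angles mod 90 [14.7, 10.4, 17.4, 12.7]
yelB
[ 0.4514 -0.074 ] [0.055, 0.051, 0.054, 0.057] edge angles mod 90 [9.6, 11.8, 15.2, 12.4]
blk
[ 0.4613 -0.1993] [0.055, 0.052, 0.056, 0.052] edge angles mod 90 [14.7, 13.0, 14.5, 12.3]
blue
[ 0.4526 -0.3321] [0.056, 0.113, 0.056, 0.113] edge angles mod 90 [-7.9, -9.4, -7.7, -9.4]
ybottle [0.5528 0.0594] vialA [0.6516 0.0086] vialB [ 0.6592 -0.1084] [ 0.66   -0.1028] blackbulb [ 0.5659 -0.1915] redbulb [ 0.5532 -0.2908] beakerbase [ 0.5812 -0.052 ] [ 0.5783 -0.0519]
--scene
yel
[ 0.4497 -0.0795] [0.051, 0.046, 0.057, 0.055] edge angles mod 90 [4.1, 12.8, 13.4, 6.5]
blk
[ 0.4578 -0.2049] [0.056, 0.052, 0.054, 0.055] edge angles mod 90 [12.9, 12.4, 16.2, 15.2]
blue
[ 0.4448 -0.3404] [0.062, 0.106, 0.051, 0.098] edge angles mod 90 [-5.9, -12.5, -14.4, -6.5]
red
[0.4565 0.0668] [0.049, 0.058, 0.044, 0.055] edge angles mod 90 [-1.7, -6.3, -6.5, -1.6]
yb [0.5559 0.0571] vA [0.6543 0.0043] vB [ 0.6617 -0.1093] blk [ 0.561  -0.1987] red [ 0.5488 -0.297 ] beaker [ 0.5819 -0.0509]
shift ((-0.058623661518055314, 2.0306260272143675), 1.013391747543644)
[-7.69097563e-05  2.01753444e-03  1.62641556e-04] [ 0.49981419 -0.18896734  0.26494744]
blue [ 0.4518 -0.3318] 3219 (43.072532653808594, 77.1031265258789) [np.float64(78.7), np.float64(-10.1)]
yel [ 0.45   -0.0743] 2790 (55.36094284057617, 51.50474166870117) [np.float64(11.5), np.float64(-77.2)]
vB [ 0.6592 -0.108 ]
flask2 base left [ 0.7496 -0.0302] bottle left [ 0.7768 -0.1003] cap?
```

Call:
send_rows([
  [[-26, 13, 0, 0, 0, 0, 0.85], [-26, 13, 0, 0, 0, 0, 0.85], [-25, 13, 0, 0, 0, 0, 0.85], [-25, 13, 0, 0, 0, 0, 0.85], [0, 0, 30, 0, 0, 0, 0.85], [0, 0, 30, 0, 0, 0, 0.85], [0, 0, 30, 0, 0, 0, 0.85], [0, 0, 20, 0, 0, 0, 0.85], [0, 0, 20, 0, 0, 0, 0.85], [0, 0, 20, 0, 0, 0, 0.85], [0, 0, 0, 0, 0, 0, 0.85]],
], grip_force=35)

```text
time_s: 1.8
tool_pos: [0.5497, -0.2886, 0.1105]
ee_rot: [-0.004, 0.706, 0.708, -0.001]
contact_force: [-0.7, 1.1, -1.0]
grip_width: 0.0727
grip_force: 0.0
```

```bash
python3 - <<'E'
from h import *
c,im=snap("wrist","w3");s,_=snap("scene","s3")
print(arm.sense()["tool_pos"])
for p in [(.552,-.292,.096),(.552,-.292,.0)]: print(px(c,p).round())
t=arm.sense()["tool_pos"];print(px(c,[t[0],t[1],.096]).round())
E
```

```text
[ 0.5519022  -0.29030754  0.1148966 ]
[327. 260.]
[326. 204.]
[327. 256.]
```

View pics/w3.png

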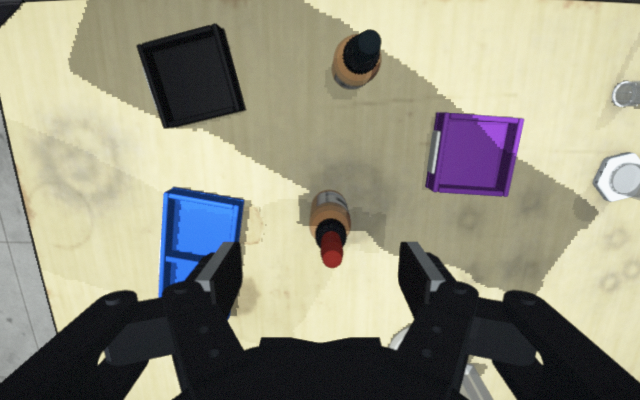

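Red bulb at (332,255) lies centred between the jaws. Descend and grip.

Call:
send_rows([
  [[-1, 2, 23, 0, 0, 0, 0.85], [0, 0, 20, 0, 0, 0, 0.85], [0, 0, 20, 0, 0, 0, 0.85], [0, 0, 10, 0, 0, 0, 0.85], [0, 0, 0, 0, 0, 0, 0.6], [0, 0, 0, 0, 0, 0, 0.4], [0, 0, 0, 0, 0, 0, 0.2], [0, 0, 0, 0, 0, 0, 0.2], [0, 0, 0, 0, 0, 0, 0], [0, 0, 0, 0, 0, 0, 0], [0, 0, 0, 0, 0, 0, 0], [0, 0, 0, 0, 0, 0, 0]],
], grip_force=35)

```text
time_s: 2.9
tool_pos: [0.5555, -0.2937, 0.0445]
ee_rot: [0.002, 0.707, 0.707, 0.001]
contact_force: [0.3, 0.8, 6.1]
grip_width: 0.0265
grip_force: 34.7
```

```bash
python3 - <<'E'
from h import *
c=load("w3")
print("blk",at(c,370,39,.094),at(c,354,72,.01),"red",at(c,332,255,.094))
r=[(138,44),(215,25),(245,110),(163,128)]
print("blkholder",np.mean([at(c,*p,.018) for p in r],0))
s=arm.sense();print(s["time_s"],s["tool_pos"],s["grip_width"],s["grip_force"])
E
```

```text
blk [ 0.5691 -0.1926] [ 0.5704 -0.1964] red [ 0.5544 -0.2905]
blkholder [ 0.461875 -0.200575]
2.9 [ 0.55545961 -0.29370623  0.04451117] 0.026455417422951565 34.74985599517822
```

Call:
send_rows([
  [[0, 0, -10, 0, 0, 0, 0], [0, 0, -25, 0, 0, 0, 0], [0, 0, -35, 0, 0, 0, 0], [0, 0, -30, 0, 0, 0, 0], [10, 0, -18, 0, 0, 0, 0], [25, -7, 0, 0, 0, 0, 0], [36, -10, 0, 0, 0, 0, 0], [36, -10, 0, 0, 0, 0, 0], [36, -10, 0, 0, 0, 0, 0], [36, -10, 0, 0, 0, 0, 0], [36, -10, 0, 0, 0, 0, 0], [36, -10, 0, 0, 0, 0, 0], [36, -10, 0, 0, 0, 0, 0], [36, -10, 0, 0, 0, 0, 0], [25, -5, 0, 0, 0, 0, 0], [18, 0, 10, 0, 0, 0, 0], [0, 0, 25, 0, 0, 0, 0], [0, 0, 20, 0, 0, 0, 0], [0, 0, 10, 0, 0, 0, 0], [0, 0, 0, 0, 0, 0, 0]],
])

```text
time_s: 4.57
tool_pos: [0.4597, 0.0729, 0.0934]
ee_rot: [-0.002, 0.707, 0.707, -0.002]
contact_force: [-0.4, -0.3, 0.3]
grip_width: 0.0265
grip_force: 34.6
```

```bash
python3 - <<'E'
from h import *
c,im=snap("wrist","w4");s,_=snap("side","d4")
cv2.imwrite("pics/s4c.png",cv2.resize(im[150:,160:480],None,fx=2,fy=2))
t=arm.sense();print(t["time_s"],t["tool_pos"],t["grip_width"],t["grip_force"])
E
```

```text
4.6667 [0.46181201 0.07292495 0.09563627] 0.026400229547862437 34.58398461341858
```

View pics/s4c.png

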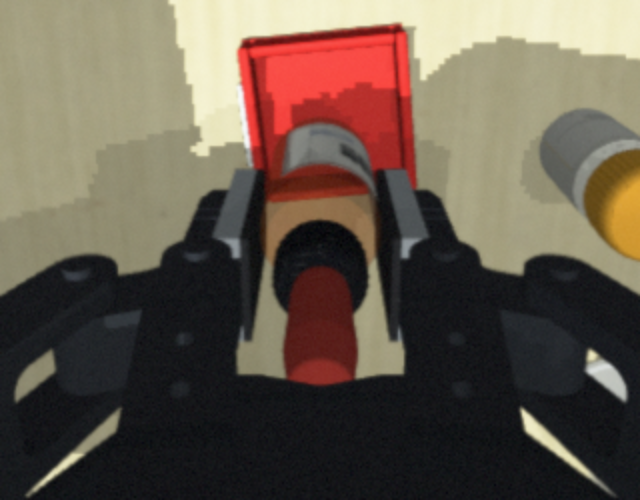

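Call:
send_rows([
  [[0, 0, 20, 0, 0, 0, 0], [0, 0, 15, 0, 0, 0, 0], [0, 0, 6, 0, 0, 0, 0], [0, 0, 4, 0, 0, 0, 0], [0, 0, 2, 0, 0, 0, 0], [0, 0, 0, 0, 0, 0, 0], [0, 0, 0, 0, 0, 0, 0.3], [0, 0, 0, 0, 0, 0, 0.35], [0, 0, 0, 0, 0, 0, 0.4], [0, 0, 0, 0, 0, 0, 0.5], [0, 0, 0, 0, 0, 0, 0.55], [0, 0, 0, 0, 0, 0, 0.6], [0, 0, 0, 0, 0, 0, 0.6], [0, 0, -10, 0, 0, 0, 0.6], [0, 0, -20, 0, 0, 0, 0.6], [0, 0, -30, 0, 0, 0, 0.6], [0, 0, -30, 0, 0, 0, 0.7], [0, 0, -30, 0, 0, 0, 0.8], [0, 0, 0, 0, 0, 0, 0.8], [0, 0, 0, 0, 0, 0, 0.8]],
])

```text
time_s: 6.33
tool_pos: [0.4636, 0.0733, 0.1703]
ee_rot: [0.001, 0.707, 0.707, 0.002]
contact_force: [-0.1, 0.4, -0.6]
grip_width: 0.0684
grip_force: 0.0
```

```bash
python3 - <<'E'
from h import *
c,im=snap("wrist","w5");t=arm.sense();print(t["time_s"],t["tool_pos"],t["grip_width"],t["grip_force"])
print(px(c,(.553,.059,.059)).round(),px(c,(.462,.073,.096)).round(),px(c,(.462,.073,.004)).round())
E
```

```text
6.3833 [0.46222038 0.0730357  0.16863387] 0.06814762731289786 0.0
[433. 216.] [319. 214.] [319. 183.]
```

View pics/w5.png

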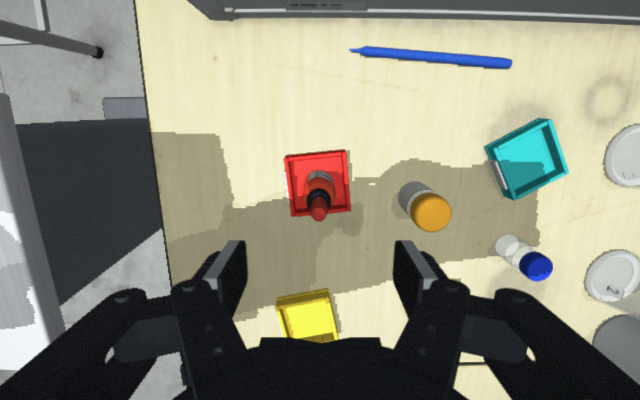

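Red dropper stands upright in the red holder (bulb 319,212); yellow cap at (431,212), within 3 mm of the estimate. Next is the yellow bottle.

Call:
send_rows([
  [[-4, 30, 0, 0, 0, 0, 0.8], [-4, 30, 0, 0, 0, 0, 0.8], [-4, 30, 0, 0, 0, 0, 0.8], [0, 0, 15, 0, 0, 0, 0.8], [0, 0, 30, 0, 0, 0, 0.8], [0, 0, 30, 0, 0, 0, 0.8], [0, 0, 26, 0, 0, 0, 0.8], [0, 0, 20, 0, 0, 0, 0.8], [0, 0, 10, 0, 0, 0, 0.8], [0, 0, 0, 0, 0, 0, 0.8], [0, 0, 0, 0, 0, 0, 0.6], [0, 0, 0, 0, 0, 0, 0.4], [0, 0, 0, 0, 0, 0, 0.2], [0, 0, 0, 0, 0, 0, 0], [0, 0, 0, 0, 0, 0, 0], [0, 0, 0, 0, 0, 0, 0], [0, 0, 0, 0, 0, 0, 0]],
])

```text
time_s: 7.8
tool_pos: [0.5534, 0.0612, 0.039]
ee_rot: [0.001, 0.707, 0.707, 0.001]
contact_force: [0.0, -0.3, 6.4]
grip_width: 0.03
grip_force: 35.1
```

```bash
python3 - <<'E'
from h import *
c=load("w5");print("vA",at(c,537,265,.054),at(c,508,243,.005))
r=np.array([[at(c,*p,.018) for p in [(285,155),(346,150),(352,211),(292,217)]]]);print("red",r.mean(1))
t=arm.sense();print(t["time_s"],t["tool_pos"],t["grip_width"],t["grip_force"])
E
```

```text
vA [0.6499 0.0124] [0.6525 0.0116]
red [[0.461925 0.075575]]
7.8 [0.55340262 0.06117106 0.03895025] 0.029954265138461333 35.05425810813904
```

Call:
send_rows([
  [[0, 0, -10, 0, 0, 0, 0], [0, 0, -25, 0, 0, 0, 0], [0, 0, -30, 0, 0, 0, 0], [-13, 0, -15, 0, 0, 0, 0], [-30, -15, 0, 0, 0, 0, 0], [-30, -26, 0, 0, 0, 0, 0], [-30, -30, 0, 0, 0, 0, 0], [-20, -20, 0, 0, 0, 0, 0], [-10, -10, 0, 0, 0, 0, 0], [0, 0, 10, 0, 0, 0, 0], [0, 0, 25, 0, 0, 0, 0], [0, 0, 20, 0, 0, 0, 0], [0, 0, 7, 0, 0, 0, 0], [0, 0, 0, 0, 0, 0, 0], [0, 0, 0, 0, 0, 0, 0]],
])

```text
time_s: 9.05
tool_pos: [0.4518, -0.0712, 0.0556]
ee_rot: [-0.0, 0.707, 0.707, -0.0]
contact_force: [0.3, -0.1, -0.6]
grip_width: 0.0302
grip_force: 34.8
```

```bash
python3 - <<'E'
from h import *
c,im=snap("wrist","w6")
cv2.imwrite("pics/w6c.png",cv2.resize(im[100:,160:480],None,fx=1.8,fy=1.8))
t=arm.sense();print(t["time_s"],t["tool_pos"],t["grip_width"],t["grip_force"])
E
```

```text
9.1 [ 0.45246508 -0.07134969  0.05612964] 0.030132188060124375 34.79404225945473
```

View pics/w6c.png

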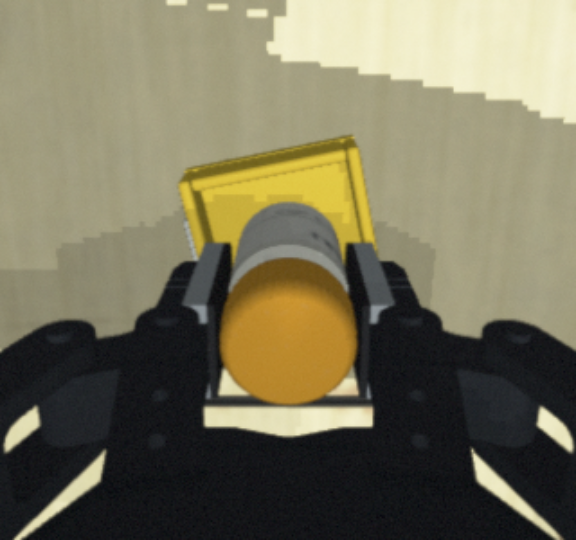

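The yellow bottle sits centred over the yellow holder. Lower and release.

Call:
send_rows([
  [[0, 0, 6, 0, 0, 0, 0], [0, 0, 4, 0, 0, 0, 0], [0, 0, 2.5, 0, 0, 0, 0], [0, 0, 0, 0, 0, 0, 0], [0, 0, 0, 0, 0, 0, 0.35], [0, 0, 0, 0, 0, 0, 0.4], [0, 0, 0, 0, 0, 0, 0.5], [0, 0, 0, 0, 0, 0, 0.6], [0, 0, 0, 0, 0, 0, 0.65], [0, 0, 0, 0, 0, 0, 0.65], [0, 0, -10, 0, 0, 0, 0.65], [0, 0, -30, 0, 0, 0, 0.65], [0, 0, -30, 0, 0, 0, 0.65], [0, 0, -30, 0, 0, 0, 0.7], [0, 0, 0, 0, 0, 0, 0.7]],
])

```text
time_s: 10.35
tool_pos: [0.4554, -0.0721, 0.1484]
ee_rot: [0.004, 0.707, 0.707, 0.003]
contact_force: [1.0, -0.2, -0.5]
grip_width: 0.0598
grip_force: 0.0
```

Call:
send_rows([
  [[10, 20, 0, 0, 0, 0, 0.7], [15, 36, 0, 0, 0, 0, 0.7], [15, 36, 0, 0, 0, 0, 0.7], [15, 36, 0, 0, 0, 0, 0.7], [15, 36, 0, 0, 0, 0, 0.7], [13, 26, 0, 0, 0, 0, 0.7], [0, 10, 0, 0, 0, 0, 0.7], [0, 0, 20, 0, 0, 0, 0.7], [0, 0, 20, 0, 0, 0, 0.7], [0, 0, 0, 0, 0, 0, 0.7], [0, 0, 0, 0, 0, 0, 0.7]],
])

```text
time_s: 11.27
tool_pos: [0.65, 0.0115, 0.1008]
ee_rot: [-0.002, 0.707, 0.707, -0.002]
contact_force: [-1.3, -0.0, 0.0]
grip_width: 0.0597
grip_force: 0.0
```

```bash
python3 - <<'E'
from h import *
c,im=snap("wrist","w7")
t=arm.sense();print(t["time_s"],t["tool_pos"],t["grip_width"])
p=t["tool_pos"];print(px(c,[p[0],p[1],.054]).round())
hsv=cv2.cvtColor(im,cv2.COLOR_BGR2HSV);m=cv2.inRange(hsv,(110,150,60),(128,255,255))
n,l,st,ce=cv2.connectedComponentsWithStats(m)
for i in range(1,n):
    if st[i,4]>100: print(st[i],ce[i].round(),at(c,*ce[i],.053))
E
```

```text
11.3167 [0.65111757 0.01149339 0.1024965 ] 0.05966614218428342
[324. 229.]
[ 311  211   39   42 1269] [330. 232.] [0.6546 0.0094]
```

View pics/w7.png

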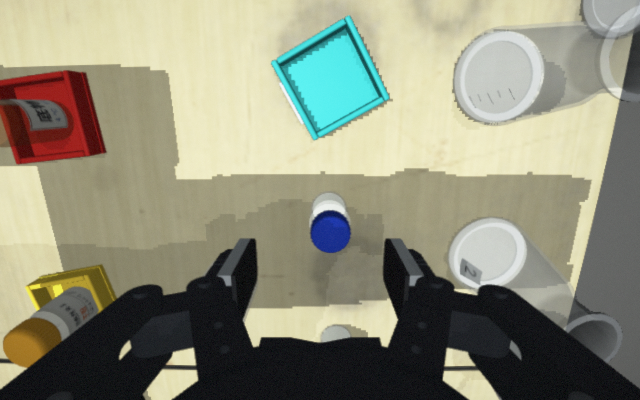

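Vial cap (330,232) is centred between the jaws; bottle stands in yellow holder. Descend and grip.

Call:
send_rows([
  [[-1, 2, 20, 0, 0, 0, 0.7], [0, 0, 20, 0, 0, 0, 0.7], [0, 0, 16.5, 0, 0, 0, 0.7], [0, 0, 10, 0, 0, 0, 0.7], [0, 0, 0, 0, 0, 0, 0.7], [0, 0, 0, 0, 0, 0, 0.5], [0, 0, 0, 0, 0, 0, 0.3], [0, 0, 0, 0, 0, 0, 0.2], [0, 0, 0, 0, 0, 0, 0], [0, 0, 0, 0, 0, 0, 0], [0, 0, 0, 0, 0, 0, 0], [0, 0, 0, 0, 0, 0, 0]],
])

```text
time_s: 12.32
tool_pos: [0.6549, 0.0105, 0.0383]
ee_rot: [0.001, 0.707, 0.707, 0.001]
contact_force: [-0.5, 0.2, 6.2]
grip_width: 0.0254
grip_force: 34.4
```

Call:
send_rows([
  [[0, 0, -10, 0, 0, 0, 0], [0, 0, -25, 0, 0, 0, 0], [0, 0, -35, 0, 0, 0, 0], [0, 0, -35, 0, 0, 0, 0], [-10, -5, -15, 0, 0, 0, 0], [-36, -20, 0, 0, 0, 0, 0], [-36, -20, 0, 0, 0, 0, 0], [-36, -20, 0, 0, 0, 0, 0], [-36, -20, 0, 0, 0, 0, 0], [-36, -20, 0, 0, 0, 0, 0], [-36, -20, 0, 0, 0, 0, 0], [-36, -20, 0, 0, 0, 0, 0], [-36, -20, 0, 0, 0, 0, 0], [-36, -20, 0, 0, 0, 0, 0], [-25, -15, 0, 0, 0, 0, 0], [-10, -6, 10, 0, 0, 0, 0], [0, 0, 30, 0, 0, 0, 0], [0, 0, 30, 0, 0, 0, 0], [0, 0, 10, 0, 0, 0, 0], [0, 0, 0, 0, 0, 0, 0]],
])

```text
time_s: 13.98
tool_pos: [0.4453, -0.3561, 0.0729]
ee_rot: [-0.004, 0.707, 0.707, -0.0]
contact_force: [-0.5, 0.3, -0.9]
grip_width: 0.0258
grip_force: 34.5
```

```bash
python3 - <<'E'
from h import *
c,im=snap("wrist","w8")
cv2.imwrite("pics/w8c.png",cv2.resize(im[60:,160:480],None,fx=1.7,fy=1.7))
t=arm.sense();print(t["time_s"],t["tool_pos"],t["grip_width"],t["grip_force"])
p=t["tool_pos"];print("vial base px",(px(c,[p[0],p[1],p[2]-.038])-[160,60])*1.7, "bays",[(px(c,[x,y,.018])-[160,60])*1.7 for x,y in[(.447,-.359),(.456,-.307)]])
E
```

```text
14.0333 [ 0.44672501 -0.35709375  0.07509207] 0.02550535496153426 34.48208570480347
vial base px [280.40061984 302.70358642] bays [array([280.75566972, 287.16738894]), array([308.33143314, 141.00037958])]
```

View pics/w8c.png

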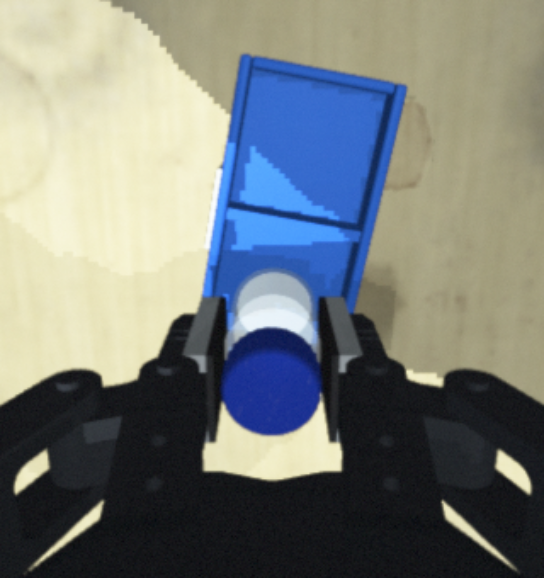

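Vial is over the far blue bay (base 273,305; 2 mm left). Lower with a 2 mm shift, release.

Call:
send_rows([
  [[0, 2, 15, 0, 0, 0, 0], [0, 0, 9, 0, 0, 0, 0], [0, 0, 6, 0, 0, 0, 0], [0, 0, 4, 0, 0, 0, 0], [0, 0, 0, 0, 0, 0, 0], [0, 0, 0, 0, 0, 0, 0.3], [0, 0, 0, 0, 0, 0, 0.4], [0, 0, 0, 0, 0, 0, 0.5], [0, 0, 0, 0, 0, 0, 0.55], [0, 0, 0, 0, 0, 0, 0.6], [0, 0, -10, 0, 0, 0, 0.6], [0, 0, -28, 0, 0, 0, 0.6], [0, 0, -35, 0, 0, 0, 0.6], [0, 0, -35, 0, 0, 0, 0.7], [0, 0, 0, 0, 0, 0, 0.7]],
])

```text
time_s: 15.28
tool_pos: [0.4532, -0.3614, 0.1591]
ee_rot: [0.007, 0.707, 0.707, 0.001]
contact_force: [1.6, 0.1, 1.0]
grip_width: 0.0596
grip_force: 0.0
```

Call:
send_rows([
  [[11, 10, 0, 0, 0, 0, 0.7], [30, 25, 0, 0, 0, 0, 0.7], [30, 25, 0, 0, 0, 0, 0.7], [30, 25, 0, 0, 0, 0, 0.7], [30, 25, 0, 0, 0, 0, 0.7], [30, 25, 0, 0, 0, 0, 0.7], [30, 25, 0, 0, 0, 0, 0.7], [30, 25, 0, 0, 0, 0, 0.7], [20, 15, 0, 0, 0, 0, 0.7], [10, 10, 0, 0, 0, 0, 0.7], [0, 0, 20, 0, 0, 0, 0.7], [0, 0, 20, 0, 0, 0, 0.7], [0, 0, 0, 0, 0, 0, 0.7], [0, 0, 0, 0, 0, 0, 0.7]],
])

```text
time_s: 16.45
tool_pos: [0.6584, -0.1072, 0.1094]
ee_rot: [-0.001, 0.707, 0.707, -0.001]
contact_force: [0.8, -0.3, 0.5]
grip_width: 0.0596
grip_force: 0.0
```

```bash
python3 - <<'E'
from h import *
c,im=snap("wrist","w9")
t=arm.sense();print(t["time_s"],t["tool_pos"],t["grip_width"])
p=t["tool_pos"];print(px(c,[p[0],p[1],.054]).round())
hsv=cv2.cvtColor(im,cv2.COLOR_BGR2HSV);m=cv2.inRange(hsv,(110,150,60),(128,255,255))
n,l,st,ce=cv2.connectedComponentsWithStats(m)
for i in range(1,n):
    if st[i,4]>100: print(st[i],ce[i].round(),at(c,*ce[i],.053))
E
```

```text
16.5 [ 0.65940326 -0.10758748  0.11083605] 0.059522478033515555
[324. 224.]
[ 309  202   38   40 1176] [327. 222.] [ 0.6615 -0.1062]
```

Call:
send_rows([
  [[1, 2, 24, 0, 0, 0, 0.7], [0, 0, 22, 0, 0, 0, 0.7], [0, 0, 18, 0, 0, 0, 0.7], [0, 0, 10, 0, 0, 0, 0.7], [0, 0, 0, 0, 0, 0, 0.7], [0, 0, 0, 0, 0, 0, 0.5], [0, 0, 0, 0, 0, 0, 0.3], [0, 0, 0, 0, 0, 0, 0.2], [0, 0, 0, 0, 0, 0, 0], [0, 0, 0, 0, 0, 0, 0], [0, 0, 0, 0, 0, 0, 0], [0, 0, 0, 0, 0, 0, 0]],
])

```text
time_s: 17.5
tool_pos: [0.6631, -0.1068, 0.0386]
ee_rot: [0.002, 0.707, 0.707, 0.001]
contact_force: [-0.5, 0.0, 6.0]
grip_width: 0.0256
grip_force: 34.8
```

Call:
send_rows([
  [[0, 0, -10, 0, 0, 0, 0], [0, 0, -25, 0, 0, 0, 0], [0, 0, -35, 0, 0, 0, 0], [0, 0, -35, 0, 0, 0, 0], [0, 0, -15, 0, 0, 0, 0], [-9, -10, 0, 0, 0, 0, 0], [-28, -29, 0, 0, 0, 0, 0], [-28, -29, 0, 0, 0, 0, 0], [-28, -29, 0, 0, 0, 0, 0], [-28, -29, 0, 0, 0, 0, 0], [-28, -29, 0, 0, 0, 0, 0], [-28, -29, 0, 0, 0, 0, 0], [-14, -14, 0, 0, 0, 0, 0], [-8, -7, 0, 0, 0, 0, 0], [0, 0, 15, 0, 0, 0, 0], [0, 0, 30, 0, 0, 0, 0], [0, 0, 25, 0, 0, 0, 0], [0, 0, 10, 0, 0, 0, 0], [0, 0, 0, 0, 0, 0, 0], [0, 0, 0, 0, 0, 0, 0]],
])

```text
time_s: 19.17
tool_pos: [0.457, -0.305, 0.0765]
ee_rot: [-0.0, 0.707, 0.707, 0.0]
contact_force: [-0.1, -0.8, 1.0]
grip_width: 0.0258
grip_force: 34.6
```

```bash
python3 - <<'E'
from h import *
c,im=snap("wrist","w10")
cv2.imwrite("pics/w10c.png",cv2.resize(im[60:,160:480],None,fx=1.7,fy=1.7))
t=arm.sense();print(t["time_s"],t["tool_pos"],t["grip_width"],t["grip_force"])
E
```

```text
19.2167 [ 0.45771972 -0.30559339  0.07744528] 0.025490636470142998 34.56237494945526
```

View pics/w10c.png

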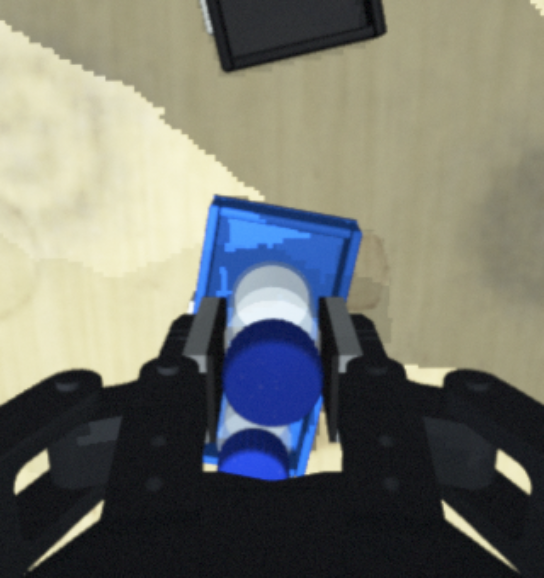

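Second vial is centred over the near bay, first one stands in its own. Lower, release, go on to the black dropper.

Call:
send_rows([
  [[0, 0, 15, 0, 0, 0, 0], [0, 0, 9, 0, 0, 0, 0], [0, 0, 6, 0, 0, 0, 0], [0, 0, 4, 0, 0, 0, 0], [0, 0, 0, 0, 0, 0, 0], [0, 0, 0, 0, 0, 0, 0.3], [0, 0, 0, 0, 0, 0, 0.4], [0, 0, 0, 0, 0, 0, 0.5], [0, 0, 0, 0, 0, 0, 0.55], [0, 0, 0, 0, 0, 0, 0.6], [0, 0, -10, 0, 0, 0, 0.6], [0, 0, -30, 0, 0, 0, 0.6], [0, 0, -35, 0, 0, 0, 0.6], [0, 0, -35, 0, 0, 0, 0.8], [0, 0, 0, 0, 0, 0, 0.8]],
])

```text
time_s: 20.47
tool_pos: [0.4604, -0.3081, 0.1608]
ee_rot: [0.007, 0.707, 0.707, 0.001]
contact_force: [1.8, -1.1, 0.5]
grip_width: 0.0684
grip_force: 0.0
```

Call:
send_rows([
  [[10, 10, 0, 0, 0, 0, 0.8], [25, 25, 0, 0, 0, 0, 0.8], [30, 30, 0, 0, 0, 0, 0.8], [25, 25, 0, 0, 0, 0, 0.8], [15, 15, 0, 0, 0, 0, 0.8], [7, 7, 0, 0, 0, 0, 0.8], [0, 0, 0, 0, 0, 0, 0.8], [0, 0, 0, 0, 0, 0, 0.8]],
])

```text
time_s: 21.13
tool_pos: [0.5675, -0.1942, 0.1523]
ee_rot: [-0.0, 0.707, 0.707, -0.0]
contact_force: [-0.1, -0.6, -0.3]
grip_width: 0.0685
grip_force: 0.0
```

```bash
python3 - <<'E'
from h import *
c,im=snap("wrist","w11")
t=arm.sense();print(t["time_s"],t["tool_pos"],t["grip_width"])
p=t["tool_pos"];print(px(c,[p[0],p[1],.096]).round())
E
```

```text
21.1833 [ 0.56705978 -0.19481683  0.15232736] 0.06818600889072986
[321. 224.]
```

View pics/w11.png

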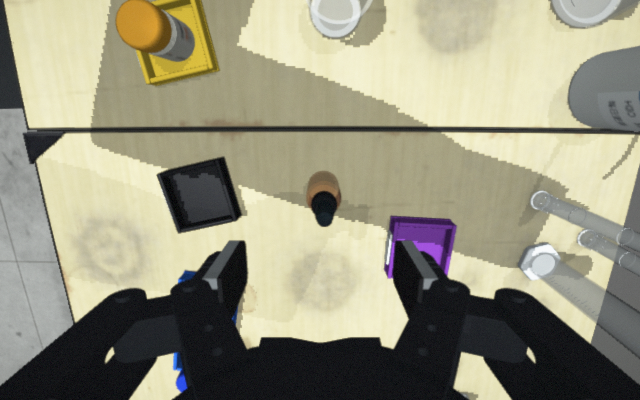

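Black bulb at (324,219), nearly centred; black holder at (199,194). Descend and grip.

Call:
send_rows([
  [[2, 1, 15, 0, 0, 0, 0.8], [0, 0, 30, 0, 0, 0, 0.8], [0, 0, 30, 0, 0, 0, 0.8], [0, 0, 20, 0, 0, 0, 0.8], [0, 0, 15, 0, 0, 0, 0.8], [0, 0, 0, 0, 0, 0, 0.8], [0, 0, 0, 0, 0, 0, 0.6], [0, 0, 0, 0, 0, 0, 0.4], [0, 0, 0, 0, 0, 0, 0.2], [0, 0, 0, 0, 0, 0, 0], [0, 0, 0, 0, 0, 0, 0], [0, 0, 0, 0, 0, 0, 0], [0, 0, 0, 0, 0, 0, 0]],
])

```text
time_s: 22.27
tool_pos: [0.5702, -0.1928, 0.0443]
ee_rot: [0.002, 0.707, 0.707, 0.0]
contact_force: [-0.2, -1.2, 6.5]
grip_width: 0.0261
grip_force: 34.8
```

```bash
python3 - <<'E'
from h import *
c=load("w11");print(np.mean([at(c,*p,.018) for p in [(157,173),(224,157),(242,217),(178,233)]],0))
print("beaker",at(c,335,13,0))
E
```

```text
[ 0.463575 -0.198225]
beaker [ 0.5781 -0.0526]
```

Call:
send_rows([
  [[0, 0, -10, 0, 0, 0, 0], [0, 0, -25, 0, 0, 0, 0], [0, 0, -25, 0, 0, 0, 0], [-1, -10, 0, 0, 0, 0, 0], [-1, -25, 0, 0, 0, 0, 0], [-2, -30, 0, 0, 0, 0, 0], [-2, -25, 0, 0, 0, 0, 0], [-1, -12, 0, 0, 0, 0, 0], [0, -5, 0, 0, 0, 0, 0], [0, 0, 15, 0, 0, 0, 0], [0, 0, 15, 0, 0, 0, 0], [0, 0, 0, 0, 0, 0, 0], [0, 0, 0, 0, 0, 0, 0]],
])

```text
time_s: 23.35
tool_pos: [0.462, -0.1986, 0.0721]
ee_rot: [-0.001, 0.707, 0.707, -0.0]
contact_force: [0.3, -0.4, -1.0]
grip_width: 0.0266
grip_force: 34.6
```

```bash
python3 - <<'E'
from h import *
c,im=snap("wrist","w12")
cv2.imwrite("pics/w12c.png",cv2.resize(im[60:,160:480],None,fx=1.7,fy=1.7))
t=arm.sense();print(t["time_s"],t["tool_pos"],t["grip_width"],t["grip_force"])
E
```

```text
23.4 [ 0.4626261  -0.19891788  0.07269904] 0.026299836377479922 34.620094299316406
```

View pics/w12c.png

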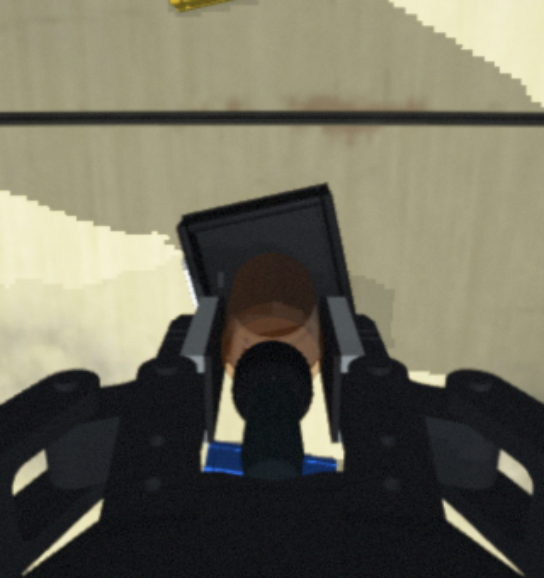

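The black dropper's base (272,295) is centred over the black holder. Lower, release, then back up high for a final look.

Call:
send_rows([
  [[0, 0, 12, 0, 0, 0, 0], [0, 0, 6, 0, 0, 0, 0], [0, 0, 4, 0, 0, 0, 0], [0, 0, 2, 0, 0, 0, 0], [0, 0, 0, 0, 0, 0, 0], [0, 0, 0, 0, 0, 0, 0.3], [0, 0, 0, 0, 0, 0, 0.4], [0, 0, 0, 0, 0, 0, 0.5], [0, 0, 0, 0, 0, 0, 0.55], [0, 0, 0, 0, 0, 0, 0.6], [0, 0, -10, 0, 0, 0, 0.6], [0, 0, -25, 0, 0, 0, 0.6], [0, 0, -35, 0, 0, 0, 0.6], [0, 0, -35, 0, 0, 0, 0.6], [0, 0, -35, 0, 0, 0, 0.6], [0, 0, -35, 0, 0, 0, 0.6], [0, 0, -25, 0, 0, 0, 0.6], [0, 0, 0, 0, 0, 0, 0.6], [0, 0, 0, 0, 0, 0, 0.6], [0, 0, 0, 0, 0, 0, 0.6]],
])

```text
time_s: 25.07
tool_pos: [0.4615, -0.1988, 0.2481]
ee_rot: [-0.0, 0.707, 0.707, -0.0]
contact_force: [-0.5, -0.5, -0.0]
grip_width: 0.0513
grip_force: 0.0
```

```bash
python3 - <<'E'
from h import *
c,im=snap("scene","s13")
cv2.imwrite("pics/s13c.png",cv2.resize(im[130:300,190:450],None,fx=3,fy=3,interpolation=cv2.INTER_CUBIC))
t=arm.sense();print(t["time_s"],t["tool_pos"],t["contact_force"])
E
```

```text
25.1167 [ 0.46119176 -0.19865621  0.2472978 ] [ 0.22668369 -0.54465713  0.66395729]
```

View pics/s13c.png

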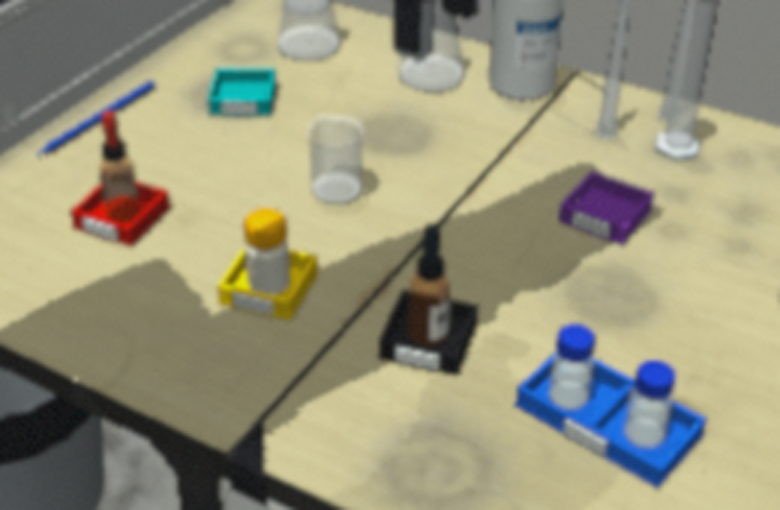

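All five stand upright and centred in their own bays: red (118,190), yellow (268,260), black (430,290) and blue (573,370 and 650,405). The beaker (337,160) hasn't moved.

```bash
python3 -c "
from bench import arm
print(arm.hand_in())"
```

```text
the job is handed in; nothing more can be done
None
```

The job is handed in at about 25 s of robot time; the last picture shows all five containers upright in the holders of their own colour and the beaker where it started, though the hand-in returned no verdict.

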